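# Gauge the bores of two guide blocks and sort out the undersized one

## Robot

A 6-joint arm with a two-finger parallel gripper is mounted at the origin on a cart in front of the work surface, level with it; the furniture and walls round the work are solid. World frame = base frame: x ahead of the robot, y to its left, z up, the work surface at z = 0. Lengths are in m, angles in rad, forces in N, time in s.
With the tool pointing down it reaches from about 0.425 to 0.95 m from the base axis. Payload 3.5 kg.
Tool frame: the origin (TCP) lies on the centre line of the jaws, within the pads' length; the fingertips stand 19 mm ahead of it and the grasp point (between the pads) is the TCP; z points along the fingers, y is the line along which they close (so a half turn about z gives the same grasp; the last joint's range is limited). The gripper opens to 85 mm and grips with 20 to 120 N. Pads are 22 mm wide; open, the fingers measure 114 mm over their backs; the gripper's body (76 mm by 85 mm) begins 54 mm behind the grasp point. The pads swing forward as they close: fully open they stand 13 mm farther back than shut.
Start: joints at [1.124, 0.286, 1.577, -0, 1.279, -0.15], TCP at [0.197, 0.645, 0.25] pointing down, gripper open.
Joint ranges: [-2.77, 2.77], [-0.9, 2.22], [0.21, 2.48], [-1.53, 4.67], [0.24, 2.81], [-2.84, 2.84]. Speed limits (rad/s): [2.79, 2.79, 3.14, 3.14, 3.14, 3.14].

## Interface

Orientations are given as a unit quaternion [x, y, z, w].
In Python, from plant import status, cams, ctrl gives the robot as it stands.
- The arm moves only by the shell command python3 -m inch 'ROWS' [FORCE]. ROWS is JSON, a list of rows, each a list of 3 entries, a list of its own where there are three numbers: the opening, from -1 (shut) to 1 (fully open), then the shift along the tool's x, y, z in cm, then the turn about the tool's z in rad. In form: [[jaw, [dx, dy, dz], twist], ...]. A call has 1 to 20 rows; each row is the pose to reach, as a shift and turn from the pose commanded when the call began, along the tool's axes at that moment; what a row does not reach only later rows make up. A row lasts 1/10 s, in which the tool goes at most 50 mm and 8.59 degrees, less where a joint would pass 70% of its speed; a pose out of reach is approached as far as the arm can. A call with a gripper value outside its range is refused whole. The fingers move at their own pace and stop on an object; FORCE is the grip in N (left out, the last holds). Time passes only in rows, so rows that repeat a pose let the fingers close. It gives the time, the measured TCP pose, the force and the opening at its end, in the units of the state.
- status.get_state(): the state, without advancing time (a new reading comes with each control period).
- cams.read_camera(name): name is "scene" or "top"; returns the picture (400x640x3 uint8, blue, green, red); there is no depth.
- cams.calibration(name): a dict with "camera_matrix" (3x3 intrinsics, pixels), "k1" (the pictures are not rectified: a ray, as slopes to the right and down, at radius r is drawn at 1 + k1 r^2 times it, then the intrinsics apply), "cam_to_world" (4x4, takes a point from camera to world coordinates). Camera axes: x right, y down, z forward; pixel columns grow to the right and rows downward; lengths in m; the calibration is good to about 2 mm. A picture is of the moment at which its call begins. calibration takes no time and is no camera call.
- ctrl.sign_off(): hands the job in, once; it reports no verdict.
The state is a dict: "time": time; "qpos": joint angles; "dq": joint speeds; "joint_efforts": joint torques, N m; "eef_pos": TCP position; "tcp_rot": TCP orientation; "contact_force": force on the tool from outside, world axes, zero at the start; "wrist_torque": the same for the moment, N m; "opening": opening from 0.0 (shut) to 1.0 (fully open).
Only numpy, scipy, OpenCV 4.12 (cv2) and the standard library are available. Lean on these libraries where they do the work, as an engineer would, in place of code of your own. Each camera call takes 0.05 s, during which the arm holds its last target. There are 200 camera calls.

## Task

Sort the two aluminium guide blocks with the plug gauge. Take the blue-handled plug gauge from its wooden stand and, holding it, lower it all the way into the block whose bore it passes; leave it standing there, home on its collar, with that block on the worktop. Put the other block, whose bore is too small for the gauge, flat into the red reject tray.

Things in the scene. Friction and masses are not known exactly. Their poses are not given: they have to be found in the camera images.
- plug_gauge: Plug gauge, 0.12 kg, upright, nose down in a fixed wooden stand (76x76x36 mm; its origin then 6 mm above the worktop; lift over 32 mm to clear). Origin: centre of the nose end, z up. Nose widens from 14 mm diameter at z 0 to 24 at z 9 mm, 24 mm plug to z 30, collar of 38 mm diameter z 30 to 35, round blue handle of 22 mm diameter z 35 to 95.
- block_wide: Loose aluminium block 72 (its x) by 50 (its y) by 32 mm high, 0.3 kg, upright 30 mm through bore at its centre (3 mm chamfer), a small dark screw either side: the gauge passes. Origin: bore axis, at the underside. With the gauge home its collar rests on the block's top, its nose 2 mm above the worktop. The two blocks may stand in either place.
- block_narrow: Loose aluminium block of the same outside, 72 (its x) by 50 (its y) by 32 mm high, 0.3 kg, with a bore of only 18 mm: the gauge does not pass. Origin: bore axis, at the underside. Grasp it across the 50 mm sides.
- reject_tray: Square open red tray, fixed to the worktop, 150x150 mm outside, 30 mm high, walls and floor 4 mm thick. Origin: centre of the underside; x and y along its sides.
Things that resemble listed ones, but are neither listed nor needed, are in the scene too. What is shaped like the block_narrow but green, purple or turquoise is not meant.

How it is judged:
On the way:
1. the plug gauge, held in the fingers, is lowered through the bore that it passes (horizontal distance between plug_gauge and block_wide below 0.01 m and z of plug_gauge in the frame of block_wide below 0.012 m and height (world z) of block_wide below 0.008 m and angle between plug_gauge's own z axis and vertical below 0.25 rad and contact force between the fingers and plug_gauge above 0.5 N), for 0.1 s.
At the end, for the whole second after the job is handed in: Gauge home in the 30 mm bore: within 10 mm of its axis, nose at most 10 mm above the block's underside, within 11 deg of upright; that block level on the worktop (8 mm). The 18 mm block flat on the red tray's floor, its centre within 55 mm of the tray's along each side. All released, at rest (horizontal distance between plug_gauge and block_wide below 0.01 m and z of plug_gauge in the frame of block_wide below 0.01 m and angle between each of plug_gauge, block_wide, block_narrow's own z axis and vertical below 0.2 rad and height (world z) of block_wide between -0.008 and 0.008 m and x of block_narrow in the frame of reject_tray between -0.055 and 0.055 m and y of block_narrow in the frame of reject_tray between -0.055 and 0.055 m and height (world z) of block_narrow below 0.012 m and linear speed of each of block_narrow, plug_gauge below 0.03 m/s); the robot touches nothing.
It also fails if it takes over 58 s, if anything falls off the work surface, if the arm or the gripper's body presses on something with over 40 N, if the wrist force passes 120 N, or if a joint passes its speed limit or range.

## Working session

There is one attempt and no reset: what is moved stays moved. The work goes in short steps, Python scripts to look and compute and a shell command to move; the robot and the scene stay as the last step left them, time stands still between calls to the robot, and variables do not carry over. Pictures are saved under pics/ and viewed, on a budget of 10 in all, crops included, one or two more only if the job needs it, and the job is handed in when it is done.

```bash
mkdir -p pics; ls; python3 - <<'E'
from plant import status,cams,ctrl
import cv2
s=status.get_state();print({k:s[k] for k in('time','eef_pos','tcp_rot','opening','contact_force')})
for n in('scene','top'):
    cv2.imwrite(f'pics/{n}0.png',cams.read_camera(n)); c=cams.calibration(n);print(n,c)
E
```

```text
pics
{'time': 0.0, 'eef_pos': array([0.19711167, 0.64492872, 0.24891909]), 'tcp_rot': array([ 1.47846491e-01,  9.89009592e-01, -1.14668891e-03, -3.56891456e-04]), 'opening': 1.0004207449565226, 'contact_force': array([-0.035954  , -0.47792269,  0.3878864 ])}
scene {'camera_matrix': array([[411.23169265,   0.        , 324.84315453],
       [  0.        , 411.23169265, 200.19662205],
       [  0.        ,   0.        ,   1.        ]]), 'k1': -0.0054861923833969045, 'cam_to_world': array([[ 0.82880349, -0.40490108,  0.38618634,  0.07543058],
       [-0.55942859, -0.61338872,  0.55748894, -0.39594815],
       [ 0.01115447, -0.67809246, -0.73489196,  0.87720099],
       [ 0.        ,  0.        ,  0.        ,  1.        ]])}
top {'camera_matrix': array([[467.06580882,   0.        , 323.3584642 ],
       [  0.        , 467.06580882, 200.14930071],
       [  0.        ,   0.        ,   1.        ]]), 'k1': -0.1141352082083579, 'cam_to_world': array([[-0.01518257, -0.99775598,  0.06521119,  0.44570375],
       [-0.99987714,  0.01540434,  0.00289923,  0.24144964],
       [-0.00389726, -0.06515916, -0.99786727,  1.3735031 ],
       [ 0.        ,  0.        ,  0.        ,  1.        ]])}
```

View pics/top0.png

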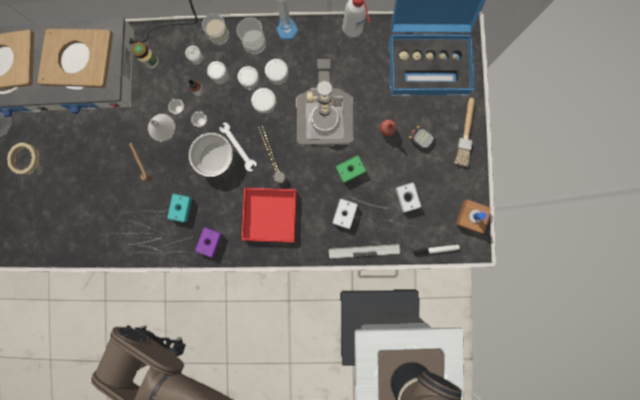

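View pics/scene0.png

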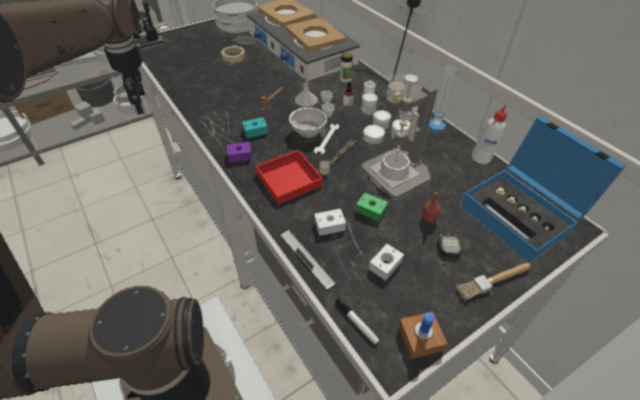

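Candidates: silver blocks at top px (345,213) and (408,197) (the green (350,169), turquoise (179,208) and purple (208,242) blocks are decoys). The gauge is at (476,216) in the brown stand, and the red tray is at (270,215). In the scene view the blocks are at (330,222) and (386,262). The block at (408,197) looks to have the bigger bore, so I'll check a close crop.

```bash
cat > h.py <<'E'
import numpy as np,cv2
from plant import status,cams,ctrl
def ray(n,uv):
    c=cams.calibration(n);K=c['camera_matrix'];T=c['cam_to_world']
    uv=np.array(uv,float).reshape(-1,1,2)
    d=cv2.undistortPoints(uv,K,np.array([c['k1'],0,0,0.]),).reshape(-1,2)
    d=np.c_[d,np.ones(len(d))]@T[:3,:3].T
    return T[:3,3],d
def at(n,uv,z):
    o,d=ray(n,uv);return o+d*((z-o[2])/d[:,2])[:,None]
def proj(n,P):
    c=cams.calibration(n);K=c['camera_matrix'];T=np.linalg.inv(c['cam_to_world'])
    return cv2.projectPoints(np.array(P,float).reshape(-1,1,3),cv2.Rodrigues(T[:3,:3])[0],T[:3,3],K,np.array([c['k1'],0,0,0.]))[0].reshape(-1,2)
E
python3 - <<'E'
import cv2,numpy as np
from h import *
t=cv2.imread('pics/top0.png');s=cv2.imread('pics/scene0.png')
a=cv2.resize(t[170:250,325:505][:, :],None,fx=4.4,fy=4.4,interpolation=cv2.INTER_CUBIC)
b=cv2.resize(s[195:365,305:455],(int(150*1.9),int(170*1.45)),interpolation=cv2.INTER_CUBIC)
b1=cv2.resize(s[200:290,310:410],None,fx=2.6,fy=2.6,interpolation=cv2.INTER_CUBIC)
b2=cv2.resize(s[300:365,390:460],None,fx=3.6,fy=3.6,interpolation=cv2.INTER_CUBIC)
o=np.zeros((a.shape[0]+240,a.shape[1],3),np.uint8);o[:a.shape[0]]=a
y=a.shape[0];o[y:y+b1.shape[0],:b1.shape[1]]=b1;o[y:y+b2.shape[0],300:300+b2.shape[1]]=b2
cv2.imwrite('pics/crop1.png',o)
for n,u,z in [('top',[345,213],.032),('top',[408,197],.032),('top',[474,217],.036),('top',[270,215],.03),('scene',[330,222],.02),('scene',[386,262],.02),('scene',[423,340],.03)]:print(n,u,at(n,u,z).round(3))
# silver blocks: bright unsaturated regions, min area rect
hsv=cv2.cvtColor(t,cv2.COLOR_BGR2HSV)
m=((hsv[...,2]>105)&(hsv[...,1]<60)).astype(np.uint8)
for cx,cy in((345,213),(408,197)):
    w=np.zeros_like(m);w[cy-22:cy+22,cx-22:cx+22]=1
    cs,_=cv2.findContours(m*w,cv2.RETR_EXTERNAL,cv2.CHAIN_APPROX_NONE)
    c=max(cs,key=cv2.contourArea);P=at('top',c.reshape(-1,2),.032)[:,:2]
    print(cv2.minAreaRect((P*1000).astype(np.float32)))
m=((hsv[...,2]>60)&(hsv[...,1]>150)&((hsv[...,0]<8)|(hsv[...,0]>172))).astype(np.uint8)
cs,_=cv2.findContours(m,cv2.RETR_EXTERNAL,cv2.CHAIN_APPROX_NONE);c=max(cs,key=cv2.contourArea)
print('tray',cv2.minAreaRect((at('top',c.reshape(-1,2),.03)[:,:2]*1000).astype(np.float32)))
E
```

```text
top [345, 213] [[0.495 0.184 0.032]]
top [408, 197] [[0.539 0.001 0.032]]
top [474, 217] [[ 0.477 -0.19   0.036]]
top [270, 215] [[0.493 0.4   0.03 ]]
scene [330, 222] [[0.493 0.18  0.02 ]]
scene [386, 262] [[ 0.536 -0.004  0.02 ]]
scene [423, 340] [[ 0.468 -0.207  0.03 ]]
((495.0489501953125, 185.27418518066406), (55.46803665161133, 78.26297760009766), 70.62683868408203)
((539.3297729492188, 1.30889892578125), (77.74923706054688, 59.635868072509766), 15.717588424682617)
tray ((494.3017578125, 403.3946838378906), (152.2810821533203, 152.1148223876953), 86.96113586425781)
```

View pics/crop1.png

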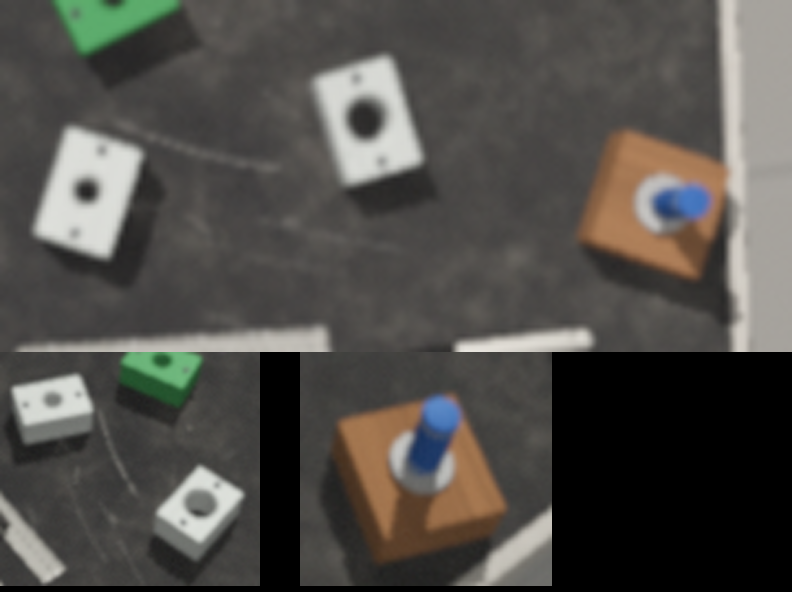

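The crop confirms it. The block at top px (408,197) has the large bore and is block_wide. The one at (345,213) has the small bore and is block_narrow. The gauge collar is at (475,216) and its handle top at (482,216).

```bash
cat >> h.py <<'E'
from scipy.spatial.transform import Rotation as R
def rel(p,yaw=None,s=None):
    "shift (cm, tool axes) and twist (rad) to TCP p with the closing line at world angle yaw (deg)"
    s=s or status.get_state();r=R.from_quat(s['tcp_rot']).as_matrix()
    y0=np.degrees(np.arctan2(r[1,1],r[0,1]))
    tw=0 if yaw is None else -np.radians((yaw-y0+90)%180-90)
    print('shift',(r.T@(np.array(p)-s['eef_pos'])*100).round(2),'twist',round(tw,3),'yaw now',round(y0,1),'q6',s['qpos'][5].round(2),'pos',s['eef_pos'].round(4),'t',s['time'],'F',s['contact_force'].round(1))
E
python3 - <<'E'
from h import *
T=lambda x,y:[325+(x+.5)/4.4-.5,170+(y+.5)/4.4-.5]
print('bores',at('top',[T(366,118),T(86,189)],.032).round(4))
print('collar',at('top',T(661,202),.041).round(4),'handle top',at('top',T(692,203),.101).round(4))
S=lambda x,y:[390+(x-300+.5)/3.6-.5,300+(y-352+.5)/3.6-.5]
print('scene handle top',at('scene',S(440,413),.101).round(4),'collar',at('scene',S(422,461),.041).round(4))
rel([.495,.185,.12],70.6)
E
```

```text
bores [[0.5404 0.0013 0.032 ]
 [0.4967 0.1861 0.032 ]]
collar [[ 0.4816 -0.191   0.041 ]] handle top [[ 0.479  -0.1914  0.101 ]]
scene handle top [[ 0.4791 -0.1922  0.101 ]] collar [[ 0.4796 -0.1932  0.041 ]]
shift [-41.94 -35.25  12.97] twist 0.042 yaw now 73.0 q6 -0.15 pos [0.1971 0.645  0.2491] t 0.1 F [ 0.3 -0.7  0. ]
```

```bash
python3 -m inch '[[1,[-4,-3.5,0],0],[1,[-8,-7,0],0],[1,[-12,-10.5,0],0],[1,[-16,-14,0],0],[1,[-20,-17.5,0],0.02],[1,[-24,-21,0],0.04],[1,[-28,-24.5,2],0.04],[1,[-32,-28,5],0.04],[1,[-36,-31.5,8],0.04],[1,[-40,-34,11],0.04],[1,[-41.9,-35.2,13],0.04],[1,[-41.9,-35.2,13],0.04],[1,[-41.9,-35.2,13],0.04],[1,[-41.9,-35.2,13],0.04],[1,[-41.9,-35.2,13],0.04]]' 40; python3 - <<'E'
from h import *
rel([.4955,.1855,.022],70.6)
cv2.imwrite('pics/s1.png',cv2.resize(cams.read_camera('scene')[130:300,240:460],None,fx=3,fy=3))
E
```

```text
time: 1.6
eef_pos: [0.495, 0.1872, 0.1211]
tcp_rot: [0.167, 0.986, 0.0, 0.0]
contact_force: [-0.4, 0.0, 0.1]
opening: 1.0
shift [-0.1  -0.16  9.91] twist 0.003 yaw now 70.8 q6 -1.07 pos [0.495  0.1872 0.1211] t 1.6 F [-0.4  0.   0.1]
```

View pics/s1.png

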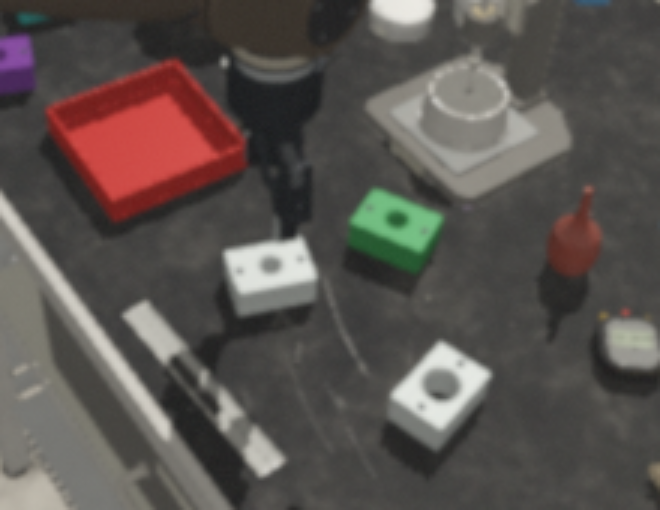

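The view shows the gripper above the narrow block (270,275 in the crop), with the fingers only partly visible. I'll project the expected fingertips to check before going down.

```bash
python3 - <<'E'
from h import *
s=status.get_state();r=R.from_quat(s['tcp_rot']).as_matrix();p=s['eef_pos']
P=[p,p+.045*r[:,1]+.01*r[:,2],p-.045*r[:,1]+.01*r[:,2],p-.06*r[:,2]]
print(((proj('scene',P)-[240,130])*3).round())
E
```

```text
[[270. 193.]
 [256. 164.]
 [284. 239.]
 [271. 142.]]
```

The projections match: fingers at (256,164) and (284,239), with the block between them. Descending and gripping.

```bash
python3 -m inch '[[1,[-0.1,-0.15,3],0],[1,[-0.1,-0.15,6],0],[1,[-0.1,-0.15,8],0],[1,[-0.1,-0.15,9],0],[1,[-0.1,-0.15,9.8],0],[1,[-0.1,-0.15,9.8],0],[-1,[-0.1,-0.15,9.8],0],[-1,[-0.1,-0.15,9.8],0],[-1,[-0.1,-0.15,9.8],0],[-1,[-0.1,-0.15,9.8],0],[-1,[-0.1,-0.15,9.8],0],[-1,[-0.1,-0.15,9.8],0],[-1,[-0.1,-0.15,9.8],0],[-1,[-0.1,-0.15,9.8],0]]' 60; python3 -c "
from h import *
rel([.494,.402,.12],87)"
```

```text
time: 3.05
eef_pos: [0.4968, 0.1848, 0.0238]
tcp_rot: [0.168, 0.986, 0.0, 0.001]
contact_force: [-0.4, 0.8, 5.6]
opening: 0.573
shift [ 7.42 20.41 -9.61] twist -0.284 yaw now 70.7 q6 -1.07 pos [0.4968 0.1848 0.0238] t 3.05 F [-0.4  0.8  5.6]
```

```bash
python3 -m inch '[[-1,[0,0,-1],0],[-1,[0,0,-4],0],[-1,[0,0,-8],0],[-1,[1,3,-9.6],-0.05],[-1,[2.5,7,-9.6],-0.1],[-1,[4,11,-9.6],-0.15],[-1,[5.5,15,-9.6],-0.2],[-1,[6.5,18,-9.6],-0.25],[-1,[7.2,20,-9.6],-0.28],[-1,[7.4,20.4,-9.6],-0.28],[-1,[7.4,20.4,-9.6],-0.28],[-1,[7.4,20.4,-9.6],-0.28]]'; python3 -c "
from h import *
rel([.494,.402,.028],87)"
```

```text
time: 4.25
eef_pos: [0.4926, 0.4003, 0.1175]
tcp_rot: [0.029, 1.0, -0.001, -0.001]
contact_force: [-0.6, -0.6, -3.1]
opening: 0.574
shift [-0.15  0.19  8.95] twist -0.005 yaw now 86.7 q6 -0.99 pos [0.4926 0.4003 0.1175] t 4.25 F [-0.6 -0.6 -3.1]
```

```bash
python3 -m inch '[[-1,[-0.1,0.2,4],0],[-1,[-0.1,0.2,6.5],0],[-1,[-0.1,0.2,8],0],[-1,[-0.1,0.2,8.6],0],[-1,[-0.1,0.2,9],0],[-1,[-0.1,0.2,9],0],[0.5,[-0.1,0.2,9],0],[0.5,[-0.1,0.2,9],0],[0.5,[-0.1,0.2,9],0],[0.5,[-0.1,0.2,8.5],0],[0.5,[-0.1,0.2,6],0],[0.5,[-0.1,0.2,2],0],[0.5,[-0.1,0.2,-2],0],[0.5,[-0.1,0.2,-7],0],[0.5,[-0.1,0.2,-9],0],[0.5,[-0.1,0.2,-9],0]]'; python3 -c "
from h import *
rel([.4795,-.192,.2],60)"
```

```text
time: 5.85
eef_pos: [0.4965, 0.405, 0.215]
tcp_rot: [0.028, 1.0, 0.003, 0.005]
contact_force: [1.5, -0.4, 0.5]
opening: 0.751
shift [ -1.66 -59.71   1.15] twist 0.467 yaw now 86.8 q6 -0.99 pos [0.4965 0.405  0.215 ] t 5.85 F [ 1.5 -0.4  0.5]
```

```bash
python3 -m inch '[[0.5,[0,-4,0],0.03],[0.5,[0,-8,0],0.06],[0.5,[0,-12.5,0],0.1],[0.5,[0,-17,0],0.14],[0.5,[0,-21.5,0],0.18],[0.5,[0,-26,0],0.22],[0.5,[-0.5,-30.5,0],0.26],[0.5,[-0.5,-35,0],0.3],[0.5,[-1,-39.5,0],0.34],[0.5,[-1,-44,0],0.38],[0.5,[-1.5,-48.5,1],0.42],[0.5,[-1.5,-53,1],0.46],[0.5,[-1.7,-57,1],0.47],[0.5,[-1.7,-59.7,1],0.47],[0.5,[-1.7,-59.7,1],0.47],[0.5,[-1.7,-59.7,1],0.47],[0.5,[-1.7,-59.7,1],0.47]]'; python3 - <<'E'
from h import *
rel([.4795,-.192,.078],60)
s=cams.read_camera('scene');t=cams.read_camera('top')
a=cv2.resize(s[130:210,240:340],None,fx=4,fy=4);b=cv2.resize(s[230:370,370:490],None,fx=2.5,fy=2.5)
o=np.zeros((360,720,3),np.uint8);o[:320,:400]=a;o[:350,405:705]=b
cv2.imwrite('pics/s2.png',o)
E
```

```text
time: 7.55
eef_pos: [0.4769, -0.1923, 0.1974]
tcp_rot: [0.26, 0.966, 0.0, -0.001]
contact_force: [0.4, -0.4, 0.1]
opening: 0.752
shift [-0.23  0.15 11.94] twist -0.002 yaw now 59.9 q6 -1.63 pos [ 0.4769 -0.1923  0.1974] t 7.55 F [ 0.4 -0.4  0.1]
```

View pics/s2.png

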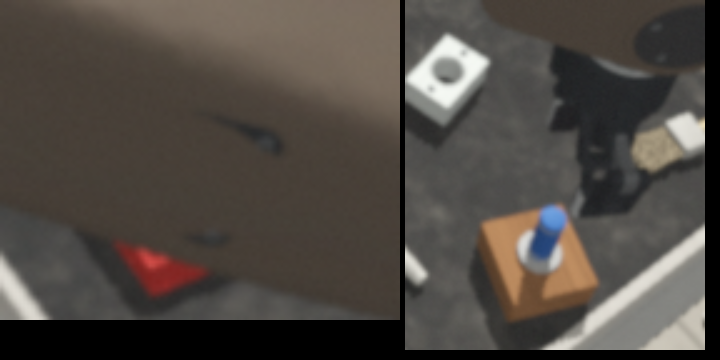

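The gauge is undisturbed in its stand (handle top at 552,215 in the crop) with the gripper above it. The tray is hidden by the arm. Descending on the handle.

```bash
python3 -m inch '[[0.5,[-0.2,0.15,4],0],[0.5,[-0.2,0.15,8],0],[0.5,[-0.2,0.15,10.5],0],[0.5,[-0.2,0.15,11.9],0],[0.5,[-0.2,0.15,11.9],0],[0.5,[-0.2,0.15,11.9],0],[-1,[-0.2,0.15,11.9],0],[-1,[-0.2,0.15,11.9],0],[-1,[-0.2,0.15,11.9],0],[-1,[-0.2,0.15,11.9],0],[-1,[-0.2,0.15,11.9],0],[-1,[-0.2,0.15,11.9],0],[-1,[-0.2,0.15,11.9],0],[-1,[-0.2,0.15,11.9],0],[-1,[-0.2,0.15,11.9],0],[-1,[-0.2,0.15,11.9],0]]' 40; python3 -c "
from h import *
rel([.5395,.001,.16],60)"
```

```text
time: 9.25
eef_pos: [0.4806, -0.1937, 0.0805]
tcp_rot: [0.26, 0.966, -0.0, 0.001]
contact_force: [0.2, 2.0, 6.0]
opening: 0.249
shift [ 4.68 19.79 -7.96] twist -0.003 yaw now 59.8 q6 -1.62 pos [ 0.4806 -0.1937  0.0805] t 9.25 F [0.2 2.  6. ]
```

```bash
python3 -m inch '[[-1,[0,0,-0.5],0],[-1,[0,0,-2],0],[-1,[0,0,-4],0],[-1,[0,0,-6],0],[-1,[0,0,-7],0],[-1,[0.7,3,-7],0],[-1,[1.4,6,-7],0],[-1,[2.1,9,-7],0],[-1,[2.8,12,-7],0],[-1,[3.5,15,-7],0],[-1,[4.2,18,-7],0],[-1,[4.7,19.8,-7],0],[-1,[4.7,19.8,-7],0],[-1,[4.7,19.8,-7],0],[-1,[4.7,19.8,-7],0]]'; python3 - <<'E'
from h import *
rel([.5395,.001,.0765],60)
s=cams.read_camera('scene');t=cams.read_camera('top')
cv2.imwrite('pics/s3.png',np.hstack([cv2.resize(s[190:300,340:440],None,fx=4,fy=4),cv2.resize(t[140:250,360:450],None,fx=4,fy=4)]))
E
```

```text
time: 10.75
eef_pos: [0.5383, 0.0009, 0.1489]
tcp_rot: [0.261, 0.965, -0.0, -0.0]
contact_force: [-0.2, -0.2, -1.1]
opening: 0.244
shift [-0.11  0.08  7.24] twist -0.004 yaw now 59.8 q6 -1.23 pos [0.5383 0.0009 0.1489] t 10.75 F [-0.2 -0.2 -1.1]
```

View pics/s3.png

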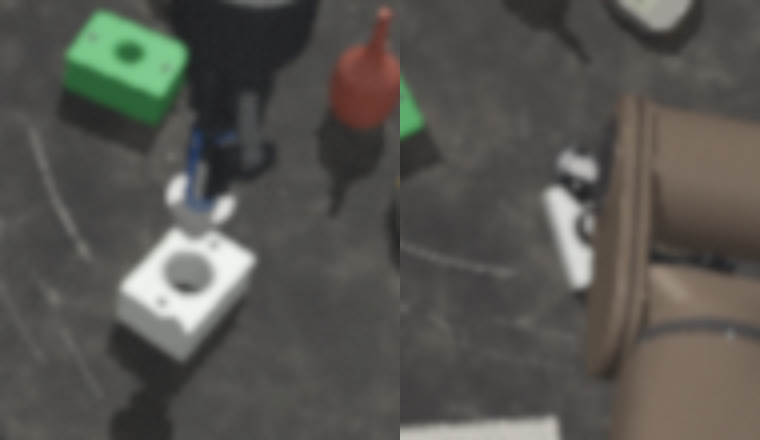

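```bash
python3 - <<'E'
from h import *
print((proj('scene',[[.5383,.0009,.107],[.5383,.0009,.0744],[.5395,.001,.032]])-[340,190])*4)
S=lambda x,y:[340+(x+.5)/4-.5,190+(y+.5)/4-.5]
print(at('scene',[S(188,270)],.032).round(4),at('scene',[S(200,199)],.1065).round(4),at('scene',[S(196,232)],.0744).round(4))
E
```

```text
[[199.90233718 196.44364405]
 [192.98931267 229.3979105 ]
 [185.86844511 268.94489202]]
[[0.54  0.001 0.032]] [[0.5374 0.001  0.1065]] [[ 5.385e-01 -2.000e-04  7.440e-02]]
```

The carried gauge projects where it should: collar at crop (200,197), bore at (187,270), within about 1–2 mm. Lowering in stages.

```bash
python3 -m inch '[[-1,[-0.15,0.1,1],0],[-1,[-0.15,0.1,2.5],0],[-1,[-0.15,0.1,3.5],0],[-1,[-0.15,0.1,4],0],[-1,[-0.15,0.1,4.5],0],[-1,[-0.15,0.1,5],0],[-1,[-0.15,0.1,5.3],0],[-1,[-0.15,0.1,5.3],0],[-1,[-0.15,0.1,5.3],0],[-1,[-0.15,0.1,5.3],0]]'; python3 -c "
from h import *
rel([.54,.001,.0765],60)"
```

```text
time: 11.85
eef_pos: [0.5409, 0.0017, 0.0968]
tcp_rot: [0.26, 0.966, 0.0, 0.0]
contact_force: [-0.2, -0.1, -1.2]
opening: 0.245
shift [ 0.04 -0.1   2.03] twist -0.003 yaw now 59.8 q6 -1.23 pos [0.5409 0.0017 0.0968] t 11.85 F [-0.2 -0.1 -1.2]
```

```bash
python3 -m inch '[[-1,[0.05,-0.05,0.4],0],[-1,[0.05,-0.05,0.8],0],[-1,[0.05,-0.05,1.2],0],[-1,[0.05,-0.05,1.5],0],[-1,[0.05,-0.05,1.7],0],[-1,[0.05,-0.05,1.9],0],[-1,[0.05,-0.05,1.9],0],[-1,[0.05,-0.05,1.9],0],[-1,[0.05,-0.05,1.9],0]]'; python3 -c "
from h import *
rel([.54,.001,.0765],60)"
```

```text
time: 12.75
eef_pos: [0.54, 0.0015, 0.0775]
tcp_rot: [0.26, 0.966, 0.0, 0.0]
contact_force: [0.6, -1.0, -1.1]
opening: 0.245
shift [-0.02 -0.04  0.1 ] twist -0.003 yaw now 59.8 q6 -1.23 pos [0.54   0.0015 0.0775] t 12.75 F [ 0.6 -1.  -1.1]
```

```bash
python3 -m inch '[[-1,[0,0,0.1],0],[-1,[0,0,0.2],0],[-1,[0,0,0.2],0],[-1,[0,0,0.2],0]]'; python3 -m inch '[[-0.2,[0,0,0],0],[-0.2,[0,0,0],0],[0.4,[0,0,0],0],[0.4,[0,0,0],0],[0.4,[0,0,0],0],[0.4,[0,0,0],0],[0.4,[0,0,-2],0],[0.4,[0,0,-5],0],[0.4,[0,0,-9],0],[0.4,[0,0,-13],0],[0.4,[0,0,-16],0],[0.4,[0,-5,-16],0],[0.4,[0,-10,-16],0],[0.4,[0,-15,-16],0],[0.4,[0,-20,-16],0],[0.4,[0,-24,-16],0],[0.4,[0,-24,-16],0],[0.4,[0,-24,-16],0]]'; python3 - <<'E'
from h import *
s=cams.read_camera('scene');t=cams.read_camera('top')
cv2.imwrite('pics/scene4.png',s);cv2.imwrite('pics/top4.png',t)
cv2.imwrite('pics/s4.png',np.hstack([cv2.resize(s[140:300,240:440],None,fx=2.2,fy=2.2),cv2.resize(t[170:250,230:430],None,fx=1.7,fy=4.4)[:352]]))
E
```

```text
time: 13.15
eef_pos: [0.5403, 0.0015, 0.0765]
tcp_rot: [0.26, 0.966, -0.0, 0.0]
contact_force: [-1.9, 1.7, 5.6]
opening: 0.247
time: 14.95
eef_pos: [0.4188, -0.2066, 0.2354]
tcp_rot: [0.262, 0.965, 0.0, 0.0]
contact_force: [-0.1, -1.1, -0.5]
opening: 0.699
```

View pics/s4.png

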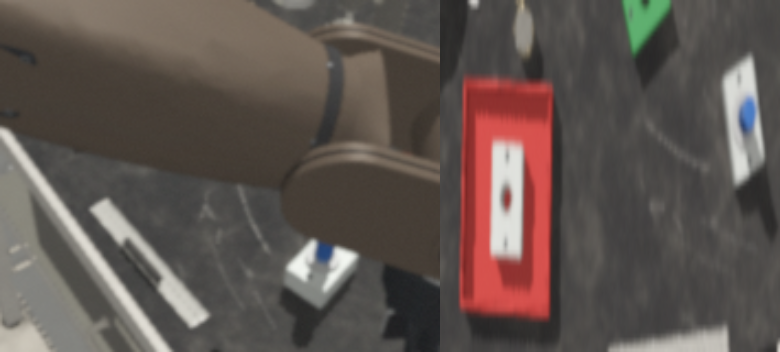

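The narrow block sits flat near the tray's centre (508,198), and the gauge stands in the wide block (748,115 in the right panel). I'll check both numerically.

```bash
python3 - <<'E'
from h import *
t=cv2.imread('pics/top4.png');h=cv2.cvtColor(t,cv2.COLOR_BGR2HSV)
b=((h[...,0]>95)&(h[...,0]<125)&(h[...,1]>120)).astype(np.uint8);b[:,:395]=0;b[:,425:]=0;b[:180]=0;b[215:]=0
ys,xs=np.nonzero(b);print('blue',xs.mean(),ys.mean(),xs.min(),xs.max(),ys.min(),ys.max())
print('exp top/base of handle home',proj('top',[[.54,.001,.097],[.54,.001,.037]]).round(1), 'if 10mm high',proj('top',[[.54,.001,.107]]).round(1))
def rect(cx,cy,r,z):
    m=((h[...,2]>105)&(h[...,1]<60)).astype(np.uint8);w=np.zeros_like(m);w[cy-r:cy+r,cx-r:cx+r]=1
    c=max(cv2.findContours(m*w,0,1)[0],key=cv2.contourArea)
    print(cv2.minAreaRect((at('top',c.reshape(-1,2),z)[:,:2]*1000).astype(np.float32)))
rect(270,215,24,.036);rect(408,197,22,.032);s=status.get_state();print(s['time'],s['contact_force'],abs(s['dq']).max())
E
```

```text
blue 410.86486486486484 195.67567567567568 407 414 193 198
exp top/base of handle home [[412.1 194.8]
 [408.2 196.4]] if 10mm high [[412.7 194.6]]
((492.8860168457031, 401.9917297363281), (51.8566780090332, 74.8304672241211), 89.42973327636719)
((539.424560546875, 1.5885848999023438), (77.7058334350586, 60.02400207519531), 15.20968246459961)
15.05 [0.57884171 1.11107544 0.17304368] 0.021511316302650525
```

```bash
python3 -c "
from plant import ctrl;print(ctrl.sign_off())"
```

```text
the job is handed in; nothing more can be done
None
```

I sorted both blocks and handed the job in at about 15 s. No verdict is reported, so the results below rest on my own checks.

- **Narrow block (18 mm bore):** it lies flat in the red tray. The last top picture puts its centre at (0.493, 0.402), about 2 mm from the tray's centre.
- **Gauge and wide block (30 mm bore):** I lowered the held gauge into the bore until it touched at about 5.6 N. The tool was then at the height expected for the collar resting on the block. After release, the handle appears where an upright, home gauge should be, within about 1 px. The block had not moved: (0.539, 0.002) against (0.539, 0.001) before.
- **Robot:** it has withdrawn to about 0.235 m height, clear of everything. The force readings were about 1 N, which is noise.

No check failed. The top camera can't measure the gauge's height well, since a few millimetres is less than a pixel. That it is home therefore rests mainly on the tool height and the contact force when it was set down.

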